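# Reset the setter's spring vise from wide open to half open

### The job

The setter's vise has been left latched wide open and is wanted half open for a ring. With the fingertips, press the catch button and keep it down until the sprung jaw has run fully shut, let the button come up, then push the jaw open by the face of its thumb lug past the middle notch only, and let it spring back so that it stays latched half open. Do not pinch the lug, and leave the tools and the ring lying around where they are.

Things in the scene. Friction and masses are not known exactly. Their poses are not given: they have to be found in the camera images.
- vise: setter's spring vise fixed on the stone slab (slab top z 20 mm). Origin under its base, on the slab; +x is the way the sliding jaw opens, from fixed jaw to spring barrel. In its frame, mm: base x -90..100, y +-45, 16 high; fixed jaw x -82..-58, y +-30, top z 60; rear bridge x 76..94, top z 60; barrel radius 13 to x 156 at z 38; catch block on the -y side, x 7..37, to y -78, top z 28
- jaw (a joint): sliding jaw, m from shut: 0 shut, grows along vise +x, end stop 0.060; starts latched at 0.052. A spring drives it shut: 4 N at 0, 6 N at 0.024, 8 N at 0.052. Of the two teeth on its side plate each passes the stop pin while opening, but not back: released between 0.025 and 0.051 it returns to 0.024 (half open, middle notch) and latches; beyond 0.052 it latches wide open
- stop_pin (a point): top of the catch's stop pin, at (25, -42, 42) mm in the vise frame when up; its upright side stops the teeth of the jaw's plate (plate z 35..40 mm), its sloping side lets them ride over when opening, which takes 3 to 9 N more than the spring: first tooth at jaw 0.007 to 0.024, second at 0.035 to 0.052
- lug_face (a point): centre of the upright pushing face of the jaw's thumb lug, at (-44, 0, 73) mm in the vise frame with the jaw shut; moves with the jaw; axes as the vise's. The face looks to vise -x, 36 mm wide, 26 high; the lug is 14 mm thick behind it. Tops of the jaw block and the fixed jaw lie 13 mm below this point; the jaw block reaches 12 mm from the face towards the fixed jaw
- thumb_lug: the lug's front plate (6 mm thick) with the ribbed pushing face; origin at the vise's origin when the jaw is shut
- lug_rib: the 8 mm thick rib behind the lug's front plate, as wide as the plate; origin at the vise's origin when the jaw is shut
- catch_top (a point): centre of the top of the catch's round dark steel button, 20 mm across, on the vise's -y side at (22, -60, 56) mm in the vise frame when up, 28 mm above the catch block; a small steel bridge joins it to the stop pin
- catch (a joint): catch button and stop pin (one sprung piece), m pressed straight down: 0 up, 0.009 fully down. About 2 N starts it, 5 N bottoms it; pressed 0.0075 or more it frees the jaw, and it springs up when let go. The jaw takes up to half a second to run shut from wide open; let go too early, the pin can stop it half way
- ring_clamp_mid (a point): wooden ring clamp (hand-held), 130 x 26 x 18 mm with a 20 mm high brass collar, lying beside the vise on its +y side; loose, to be left alone; this point is at about its middle, half-way up
- band_ring_mid (a point): plain brass band ring, 22 mm across, 6 mm high, lying flat on the vise's -y side near its fixed jaw; loose, to be left alone; this point is at about its middle, half-way up
- tweezers_mid (a point): steel tweezers, 145 mm long, 9 mm high, lying on the vise's -y side beyond the catch button; loose, to be left alone; this point is at about its middle, half-way up
- pliers_mid (a point): small pliers with red handles, about 145 x 53 x 11 mm; loose, to be left alone; this point is at about its middle, half-way up
- spanner_mid (a point): small steel spanner, 130 mm long; loose, to be left alone; this point is at about its middle, half-way up
- file_mid (a point): needle file with black handle, 175 mm long, 12 mm high; loose, to be left alone; this point is at about its middle, half-way up
- handpiece_mid (a point): rotary-tool handpiece with black grip, 150 mm long (plus bur), 20 mm thick; loose, to be left alone; this point is at about its middle, half-way up

How it is judged:
By the outcome, as a careful person would: the job done as asked, in the order asked, and still so for the second after the job is handed in, with the robot touching nothing.
It also fails if it takes over 45 s, if anything falls off the work surface, if the arm or the gripper's body presses on something with over 40 N, if the wrist force passes 120 N, or if a joint passes its speed limit or range.

### The arm

A 6-joint arm with a two-finger parallel gripper is mounted at the origin on the work surface. World frame = base frame: x ahead of the robot, y to its left, z up, the work surface at z = 0. Lengths are in m, angles in degrees, forces in N, time in s.
With the tool pointing down it reaches from about 0.4 to 0.825 m from the base axis. Payload 7 kg.
Tool frame: the origin (TCP) lies at the very end of the fingers, on their centre line; the grasp point (between the pads) lies behind it (r.grasp_offset is the z of the grasp point in the tool frame, in m); z points along the fingers, y is the direction in which the jaws open and shut (so a half turn about z gives the same grasp; the last joint's range is limited). The gripper opens to 88 mm and grips with 3 to 60 N. Pads are 19 mm wide; open, the fingers measure 130 mm over their backs; the gripper's body (78 mm by 193 mm) begins 47 mm behind the grasp point.
Start: joints at [90.132, 20.546, 0.682, 0, -70.136, -16.507], TCP at [0.19, 0.648, 0.194] pointing down, gripper open.
Joint ranges: [-176.03, 176.03], [-82.01, 121.73], [-58.28, 71.71], [-173.87, 95.51], [-174.79, -0.11], [-173.66, 173.66]. Speed limits (degrees/s): [136.94, 136.94, 172.46, 180, 180, 180].

### API

Orientations are given as [roll, pitch, yaw] about the fixed x, y, z axes, in that order (R = Rz(yaw) Ry(pitch) Rx(roll)).
In Python, from plant import r gives the robot as it stands. The module is installed in compiled form; this text tells all that it offers.
- The arm moves only by the tool servo_tool, never from a script. Its argument "targets" is a list of rows, each an object of numbers: "dx", "dy", "dz": the shift along the world's x, y, z in cm; "spin": the turn about the world's z in rad; "grip": the opening in per cent of the stroke, from 0 (shut) to 100 (fully open). A call has exactly 10 rows; each row is the pose to reach, as a shift and turn from the pose commanded when the call began; what a row does not reach only later rows make up. A row lasts 1/12 s, in which the tool goes at most 41.7 mm and 7.16 degrees, less where a joint would pass 70% of its speed; a pose out of reach is approached as far as the arm can. A call with a gripper value outside its range is refused whole. The fingers move at their own pace and stop on an object; "squeeze" is the grip in N (left out, the last holds). Time passes only in rows, so rows that repeat a pose let the fingers close, or fill a call up. It gives the time, the measured TCP pose, the force and the opening at its end, in the units of the state.
- r.get_state(): the state, without advancing time (a new reading comes with each control period).
- r.capture(name): name is "scene" or "side" or "wrist"; returns the picture (480x640x3 uint8, blue, green, red); there is no depth.
- r.get_calibration(name): a dict with "K" (3x3 intrinsics, pixels), "extrinsics" (4x4, takes a point from camera to world coordinates). Camera axes: x right, y down, z forward; pixel columns grow to the right and rows downward; lengths in m; the calibration is good to about 2 mm. The wrist camera is an equidistant fisheye: a pixel r from the principal point sees the ray r / f radians off the axis. A picture is of the moment at which its call begins: read the wrist's pose just before it. get_calibration takes no time and is no camera call; for the wrist camera it gives the pose at the moment of the call.
- r.close_job(): hands the job in, once; it reports no verdict.
Trained networks look in the newest picture that a camera, given by its name, has taken for a name from the list of things; names that differ only in an ending like _2 or _b are one class to them, and where a whole thing is asked for, a point or a joint stands for the part that bears it (a point fixed in the world has none). Each returns a list of dicts, best first, with "p" (0 to 1); they miss things now and then, are a little off and sometimes report something else, mostly with a low value. They report only what shows in the picture. A call takes as long as a camera call.
- r.cut_out(name, camera): "mask" (480x640 bool, what is visible of it) and "extent" ([left, top, right, bottom] in pixels, round what is visible of it).
The state is a dict: "time_s": time; "joints": joint angles; "qd": joint speeds; "joint_torque": joint torques, N m; "tcp_pos": TCP position; "eef_rot": TCP orientation; "contact_force": force on the tool from outside, world axes, zero at the start; "moment": the same for the moment, N m; "gripper_width": finger opening in m.
Only numpy, scipy, OpenCV 4.12 (cv2) and the standard library are available. Lean on these libraries where they do the work, as an engineer would, in place of code of your own. Each camera call takes 0.05 s, during which the arm holds its last target. There are 200 camera calls.

## Working session

There is one attempt and no reset: what is moved stays moved. The work goes in short steps, Python scripts to look and compute and a tool call to move; the robot and the scene stay as the last step left them, time stands still between calls to the robot, and variables do not carry over. Pictures are saved under pics/ and viewed, about 8 in all and at most 12, crops included, and the job is handed in when it is done.

Besides the shell and the picture viewer there is one more tool, called after "Request:" as a command line: name --argument value ..., lists and objects as JSON in quotes. servo_tool: Moves the arm, as the interface text tells. Its arguments: {"type":"object","properties":{"targets":{"type":"array"},"squeeze":{"type":"number"}},"required":["targets"]}

```bash
mkdir -p pics
cat > h.py <<'E'
import numpy as np, cv2
from plant import r
def snap(n,f):
    im=r.capture(n); cv2.imwrite('pics/'+f,im); return im
def cut(n,c):
    return [(round(d['p'],2),[int(v) for v in d['extent']],np.round(np.argwhere(d['mask']).mean(0)[::-1],1).tolist()) for d in r.cut_out(n,c)[:2]]
E
python3 - <<'E'
from h import *
print(r.get_state(), r.grasp_offset)
a=snap('scene','a.png');
for n in ['vise','thumb_lug','catch_top','lug_rib','catch']: print(n,cut(n,'scene'))
b=snap('side','b.png')
for n in ['vise','thumb_lug','catch_top','lug_rib','catch']: print(n,cut(n,'side'))
for c in ['scene','side']: print(r.get_calibration(c))
E
```

```text
{'time_s': 0.0, 'joints': array([ 9.01325737e+01,  2.05921354e+01,  6.34472199e-01, -1.95543742e-02,
       -7.01352574e+01, -1.65081945e+01]), 'qd': array([-0.06353054, -0.00385113,  0.01131053,  0.02924907,  0.00508056,
        0.07576186]), 'joint_torque': array([ 8.34954608e-05, -5.82722247e+01,  2.93058103e+01,  6.99725792e+00,
        6.95596682e-03, -1.44915562e-04]), 'tcp_pos': array([0.19017139, 0.64710264, 0.19302191]), 'eef_rot': array([ 1.79905686e+02, -8.78153643e-03, -1.63822731e+01]), 'contact_force': array([-0.22563777, -0.33513899,  0.63085094]), 'moment': array([0.05150921, 0.03683812, 0.02149392]), 'gripper_width': 0.08776501164825122} -0.0188
vise [(0.66, [284, 215, 373, 298], [329.2, 258.6])]
thumb_lug []
catch_top [(0.43, [297, 234, 315, 248], [306.8, 241.0])]
lug_rib [(0.53, [322, 231, 335, 248], [329.5, 241.0])]
catch [(0.51, [298, 233, 312, 244], [306.2, 240.0])]
vise [(0.97, [250, 209, 346, 292], [299.9, 250.2]), (0.3, [315, 244, 329, 256], [321.8, 248.1])]
thumb_lug [(0.72, [292, 222, 306, 237], [297.9, 230.2]), (0.45, [458, 361, 539, 397], [491.3, 381.4])]
[... 353 characters left out ...]
 ,   1.        ]]), 'extrinsics': array([[-0.80037808,  0.40798602, -0.43925202,  1.05516696],
       [ 0.5992844 ,  0.52505928, -0.60429377,  0.72003809],
       [-0.01591006, -0.74690037, -0.6647456 ,  0.85984983],
       [ 0.        ,  0.        ,  0.        ,  1.        ]])}
{'K': array([[506.47450924,   0.        , 320.01226991],
       [  0.        , 506.47450924, 236.04193852],
       [  0.        ,   0.        ,   1.        ]]), 'extrinsics': array([[ 0.83899968, -0.35709496,  0.41056392,  0.1231362 ],
       [-0.5440424 , -0.53682983,  0.64485007, -0.66600447],
       [-0.00986975, -0.76439318, -0.64467485,  0.75993127],
       [ 0.        ,  0.        ,  0.        ,  1.        ]])}
```

View pics/a.png

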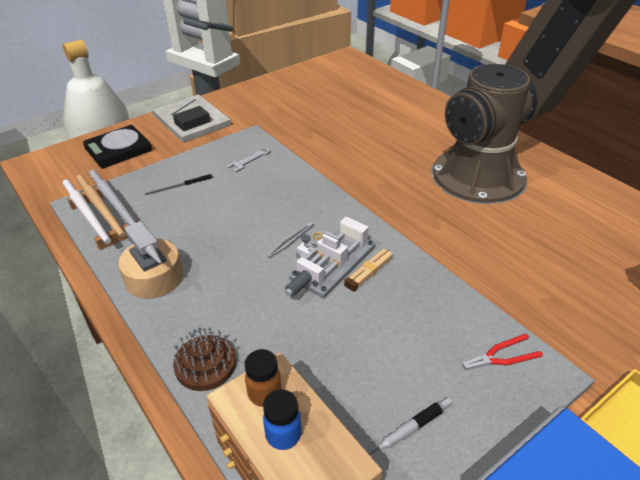

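View pics/b.png

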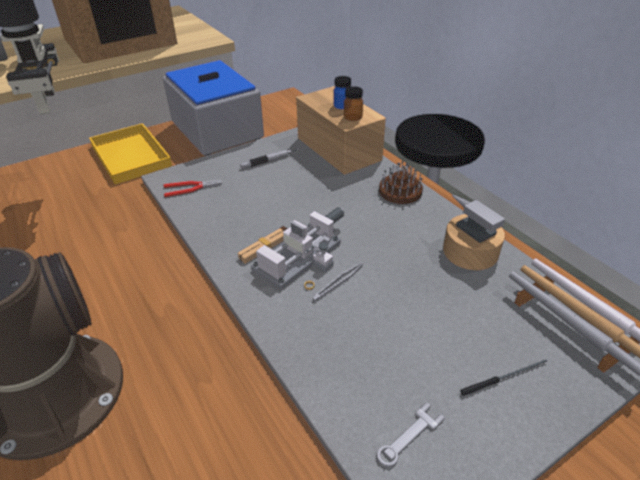

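```bash
cat >> h.py <<'E'
def hit(c,p,z):
    k=r.get_calibration(c);K=k['K'];T=k['extrinsics']
    if c=='wrist':
        d=(np.array(p)-K[:2,2])/K[0,0];t=np.hypot(*d);v=np.r_[d/t*np.sin(t),np.cos(t)]
    else: v=np.linalg.solve(K,np.r_[p,1])
    v=T[:3,:3]@v;o=T[:3,3];return (o+v*(z-o[2])/v[2]).round(4)
E
python3 - <<'E'
from h import *
for c,p,z in [('scene',(354,227),.08),('scene',(312,265),.08),('scene',(297,284),.058),('scene',(306,240),.076),('side',(270,255),.08),('side',(337,214),.058),('side',(323,220),.08)]: print(c,p,hit(c,p,z))
a=cv2.imread('pics/a.png')[200:310,260:400];b=cv2.imread('pics/b.png')[190:310,230:370]
cv2.imwrite('pics/ab.png',np.hstack([cv2.resize(a,(400,330),interpolation=2),cv2.resize(b,(400,330),interpolation=2)]))
k=r.get_calibration('wrist');print(k,r.get_state()['tcp_pos'])
E
```

```text
scene (354, 227) [0.4548 0.0348 0.08  ]
scene (312, 265) [0.594  0.0726 0.08  ]
scene (297, 284) [0.6359 0.079  0.058 ]
scene (306, 240) [0.5572 0.0019 0.076 ]
side (270, 255) [0.441  0.0202 0.08  ]
side (337, 214) [0.6444 0.0798 0.058 ]
side (323, 220) [0.5908 0.0557 0.08  ]
{'K': array([[371.64829954,   0.        , 317.59699189],
       [  0.        , 371.64829954, 235.50783232],
       [  0.        ,   0.        ,   1.        ]]), 'extrinsics': array([[-2.81779530e-01, -9.20524440e-01, -2.70619755e-01,
         2.64310171e-01],
       [-9.59478893e-01,  2.70121206e-01,  8.02171282e-02,
         6.26147785e-01],
       [-7.41692240e-04,  2.82257488e-01, -9.59338397e-01,
         3.84311561e-01],
       [ 0.00000000e+00,  0.00000000e+00,  0.00000000e+00,
         1.00000000e+00]])} [0.19027785 0.64758593 0.19393791]
```

View pics/ab.png

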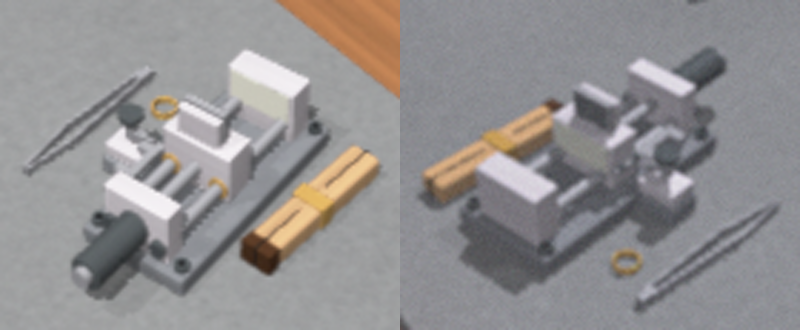

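Request:
servo_tool --targets '[{"dx": 2,"dy": -3,"dz": 0.5,"spin": 0.03,"grip": 0},{"dx": 4,"dy": -6.5,"dz": 1,"spin": 0.06,"grip": 0},{"dx": 6,"dy": -10,"dz": 1.5,"spin": 0.1,"grip": 0},{"dx": 8,"dy": -13.5,"dz": 2,"spin": 0.14,"grip": 0},{"dx": 10,"dy": -17,"dz": 2.5,"spin": 0.18,"grip": 0},{"dx": 12,"dy": -20.5,"dz": 3,"spin": 0.22,"grip": 0},{"dx": 14,"dy": -24,"dz": 3,"spin": 0.26,"grip": 0},{"dx": 16,"dy": -27.5,"dz": 3,"spin": 0.29,"grip": 0},{"dx": 18,"dy": -31,"dz": 3,"spin": 0.32,"grip": 0},{"dx": 20,"dy": -34.5,"dz": 3,"spin": 0.35,"grip": 0}]'

```text
time_s: 1.43
tcp_pos: [0.3908, 0.3008, 0.2245]
eef_rot: [-179.9, -0.0, 3.8]
contact_force: [1.5, 0.2, 0.1]
gripper_width: 0.0267
```

Request:
servo_tool --targets '[{"dx": 2,"dy": -3.5,"spin": 0.03,"grip": 0},{"dx": 4,"dy": -7,"spin": 0.06,"grip": 0},{"dx": 6,"dy": -10.5,"spin": 0.09,"grip": 0},{"dx": 8,"dy": -14,"spin": 0.12,"grip": 0},{"dx": 10,"dy": -17.5,"spin": 0.15,"grip": 0},{"dx": 12,"dy": -21,"spin": 0.18,"grip": 0},{"dx": 14,"dy": -24.5,"spin": 0.2,"grip": 0},{"dx": 15.5,"dy": -28,"spin": 0.2,"grip": 0},{"dx": 16.5,"dy": -30.3,"spin": 0.2,"grip": 0},{"dx": 16.5,"dy": -30.3,"spin": 0.2,"grip": 0}]'

```text
validation failed for argument at $.ta...
```

Run:
```python
from h import *
s=r.get_state();print(s['time_s'],s['tcp_pos'],s['eef_rot'],s['joints'].round(1),s['contact_force'],s['gripper_width'])
snap('wrist','c.png');print(r.get_calibration('wrist')['extrinsics'].round(3))
for n in ['vise','thumb_lug','catch_top','lug_face','band_ring_mid','tweezers_mid']: print(n,cut(n,'wrist'))
```

```text
1.4333 [0.39081839 0.3008492  0.22447252] [-1.79945693e+02 -3.88644401e-02  3.79116212e+00] [ 60.5   2.  -18.9   0.  -69.1  33.3] [1.53533138 0.20045909 0.0773746 ] 0.026696065317372005
[[ 0.066 -0.957 -0.281  0.469]
 [-0.998 -0.064 -0.019  0.301]
 [ 0.     0.282 -0.959  0.415]
 [ 0.     0.     0.     1.   ]]
vise [(0.93, [494, 1, 605, 201], [546.8, 107.7])]
thumb_lug [(0.66, [557, 106, 597, 113], [576.9, 110.6]), (0.63, [526, 53, 598, 128], [561.2, 101.9])]
catch_top [(0.8, [583, 87, 611, 107], [599.2, 96.6])]
lug_face [(0.67, [522, 50, 596, 127], [561.1, 100.8])]
band_ring_mid [(0.5, [587, 136, 600, 157], [592.2, 147.4])]
tweezers_mid [(0.63, [604, 55, 613, 163], [609.6, 114.2])]
```

View pics/c.png

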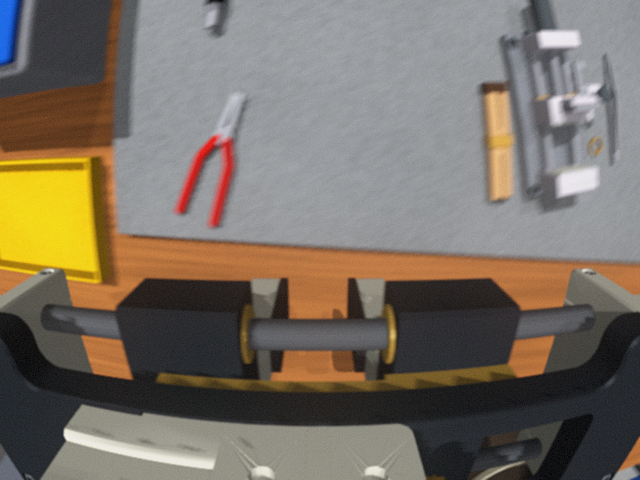

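Request:
servo_tool --targets '[{"dx": 1,"dy": -3,"dz": 0,"spin": 0.03,"grip": 0},{"dx": 2,"dy": -6.5,"dz": 0,"spin": 0.06,"grip": 0},{"dx": 3,"dy": -10,"dz": 0,"spin": 0.09,"grip": 0},{"dx": 4,"dy": -13.5,"dz": 0,"spin": 0.12,"grip": 0},{"dx": 5,"dy": -17,"dz": 0,"spin": 0.15,"grip": 0},{"dx": 6,"dy": -20.5,"dz": 0,"spin": 0.18,"grip": 0},{"dx": 6,"dy": -24,"dz": 0,"spin": 0.2,"grip": 0},{"dx": 6,"dy": -27.5,"dz": 0,"spin": 0.2,"grip": 0},{"dx": 6,"dy": -30,"dz": 0,"spin": 0.2,"grip": 0},{"dx": 6,"dy": -30,"dz": 0,"spin": 0.2,"grip": 0}]'

```text
time_s: 2.62
tcp_pos: [0.45, 0.0005, 0.2239]
eef_rot: [180.0, 0.0, 15.1]
contact_force: [0.1, 0.1, -1.1]
gripper_width: 0.0004
```

Run:
```python
from h import *
s=r.get_state();print(s['time_s'],s['tcp_pos'],s['eef_rot'],s['joints'].round(1),s['contact_force'],s['gripper_width'])
im=snap('wrist','d0.png');cv2.imwrite('pics/d.png',cv2.resize(im[0:360,120:600],(800,600),interpolation=2))
for n in ['vise','thumb_lug','catch_top','lug_face']: print(n,cut(n,'wrist'))
```

```text
2.6167 [0.44997084 0.00049476 0.22387981] [1.79975270e+02 4.19248005e-02 1.50808037e+01] [ 25.3  -2.5 -23.4   0.  -69.1  79.8] [ 0.08031325  0.11466374 -1.06678733] 0.00038211168114391533
vise [(0.77, [247, 1, 367, 224], [295.6, 121.4])]
thumb_lug [(0.61, [262, 118, 309, 130], [286.5, 123.5]), (0.2, [331, 101, 369, 120], [349.3, 111.2])]
catch_top [(0.66, [330, 95, 368, 121], [349.6, 110.8])]
lug_face [(0.84, [252, 56, 340, 143], [296.8, 113.4])]
```

View pics/d.png

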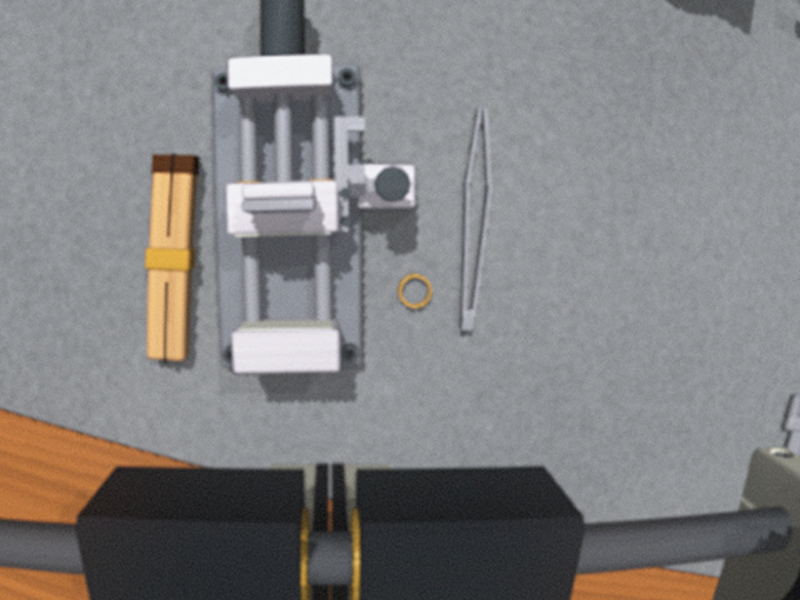

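Run:
```python
from h import *
g=lambda u,v,z: hit('wrist',(120+u*.6,v*.6),z)
B=g(392,183,.076);P=[g(234,371,.08),g(339,371,.08),g(339,331,.08),g(236,331,.08)]
Q=[g(228,60,.08),g(331,57,.08)]
M=np.array([[-82,30],[-82,-30],[-58,-30],[-58,30],[94,30],[94,-30],[22,-60]])/1e3
W=np.array(P+Q+[B])[:,:2];print(W)
z=W@[1,1j];m=M@[1,1j];a=((z-z.mean())*(m-m.mean()).conj()).sum();t=a/abs(a);o=z.mean()-t*m.mean()
print('yaw',np.degrees(np.angle(t)),'o',o,'res mm',np.round((z-o-t*m)*1e3,1))
f=lambda x,y:np.round(o+t*(x+1j*y)/1e3,4)
print('btn',f(22,-60),'lug0',f(-44,0),'lugnow',f(8,0),'x dir',t)
print('lug top near edge',g(280,211,.106),g(280,197,.106))
```

```text
[[ 0.4282  0.0533]
 [ 0.4436 -0.0036]
 [ 0.4654  0.0024]
 [ 0.4507  0.0574]
 [ 0.5949  0.0994]
 [ 0.6095  0.0463]
 [ 0.5513 -0.0036]]
yaw 16.202625525282016 o (0.513439650913326+0.04696418739013915j) res mm [ 1.9+0.4j  0.5+1.1j -0.7+0.4j  1.3-2.2j -0.4-2.6j -2.6+1.9j -0. +0.9j]
btn (0.5513-0.0045j) lug0 (0.4712+0.0347j) lugnow (0.5211+0.0492j) x dir (0.9602809001633176+0.27903511030250006j)
lug top near edge [0.5209 0.0482 0.106 ] [0.5276 0.05   0.106 ]
```

Request:
servo_tool --targets '[{"dx": 2.5,"dy": -0.3,"dz": 0,"spin": 0.02,"grip": 0},{"dx": 6,"dy": -0.6,"dz": 0,"spin": 0.02,"grip": 0},{"dx": 9,"dy": -0.9,"dz": -1,"spin": 0.02,"grip": 0},{"dx": 10.2,"dy": -0.9,"dz": -3.5,"spin": 0.02,"grip": 0},{"dx": 10.2,"dy": -0.9,"dz": -6.5,"spin": 0.02,"grip": 0},{"dx": 10.2,"dy": -0.9,"dz": -9.5,"spin": 0.02,"grip": 0},{"dx": 10.2,"dy": -0.9,"dz": -12,"spin": 0.02,"grip": 0},{"dx": 10.2,"dy": -0.9,"dz": -13.5,"spin": 0.02,"grip": 0},{"dx": 10.2,"dy": -0.9,"dz": -14,"spin": 0.02,"grip": 0},{"dx": 10.2,"dy": -0.9,"dz": -14,"spin": 0.02,"grip": 0}]' --squeeze 30

```text
time_s: 3.7
tcp_pos: [0.5516, -0.0055, 0.0826]
eef_rot: [180.0, 0.2, 16.4]
contact_force: [0.2, -0.6, 0.3]
gripper_width: 0.0005
```

Run:
```python
from h import *
s=r.get_state();print(s['time_s'],s['tcp_pos'],s['eef_rot'],s['contact_force'])
im=snap('wrist','e0.png');cv2.imwrite('pics/e.png',cv2.resize(im[120:420,120:520],(800,600),interpolation=2))
```

```text
3.7 [ 0.5516472  -0.00552306  0.08260199] [1.79992112e+02 1.67573582e-01 1.63780175e+01] [ 0.17153018 -0.56386781  0.25853561]
```

View pics/e.png

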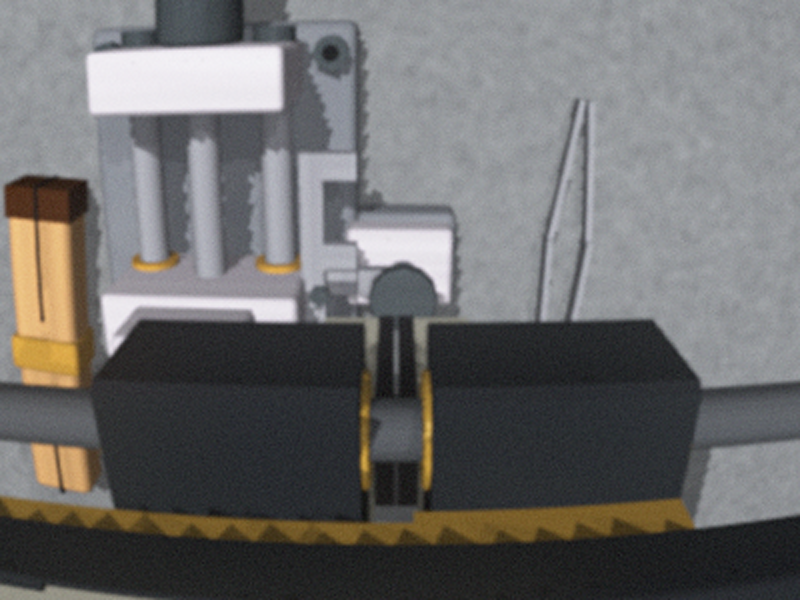

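Request:
servo_tool --targets '[{"dx": 0,"dy": 0,"dz": -0.3,"spin": 0,"grip": 0},{"dx": 0,"dy": 0,"dz": -0.6,"spin": 0,"grip": 0},{"dx": 0,"dy": 0,"dz": -0.9,"spin": 0,"grip": 0},{"dx": 0,"dy": 0,"dz": -1.2,"spin": 0,"grip": 0},{"dx": 0,"dy": 0,"dz": -1.5,"spin": 0,"grip": 0},{"dx": 0,"dy": 0,"dz": -1.7,"spin": 0,"grip": 0},{"dx": 0,"dy": 0,"dz": -1.9,"spin": 0,"grip": 0},{"dx": 0,"dy": 0,"dz": -1.9,"spin": 0,"grip": 0},{"dx": 0,"dy": 0,"dz": -1.9,"spin": 0,"grip": 0},{"dx": 0,"dy": 0,"dz": -1.9,"spin": 0,"grip": 0}]'

```text
time_s: 4.58
tcp_pos: [0.5524, -0.0064, 0.065]
eef_rot: [180.0, -0.0, 16.3]
contact_force: [0.2, -0.5, 0.6]
gripper_width: 0.0006
```

Request:
servo_tool --targets '[{"dx": 0,"dy": 0,"dz": 0,"spin": 0,"grip": 0},{"dx": 0,"dy": 0,"dz": 0,"spin": 0,"grip": 0},{"dx": 0,"dy": 0,"dz": 0,"spin": 0,"grip": 0},{"dx": 0,"dy": 0,"dz": 0,"spin": 0,"grip": 0},{"dx": 0,"dy": 0,"dz": 0,"spin": 0,"grip": 0},{"dx": 0,"dy": 0,"dz": 0,"spin": 0,"grip": 0},{"dx": 0,"dy": 0,"dz": 0,"spin": 0,"grip": 0},{"dx": 0,"dy": 0,"dz": 0,"spin": 0,"grip": 0},{"dx": 0,"dy": 0,"dz": 0,"spin": 0,"grip": 0},{"dx": 0,"dy": 0,"dz": 0,"spin": 0,"grip": 0}]'

```text
time_s: 5.42
tcp_pos: [0.5523, -0.0064, 0.065]
eef_rot: [180.0, -0.0, 16.3]
contact_force: [0.5, 0.4, -1.1]
gripper_width: 0.0006
```

Run:
```python
from h import *
s=r.get_state();print(s['time_s'],s['tcp_pos'],s['eef_rot'],s['contact_force'])
a=snap('scene','f0.png');b=snap('side','f1.png')
cv2.imwrite('pics/f.png',np.hstack([cv2.resize(a[200:310,260:400],(400,330),interpolation=2),cv2.resize(b[190:310,230:370],(400,330),interpolation=2)]))
```

```text
5.4167 [ 0.55231324 -0.00641229  0.0649568 ] [ 1.79999060e+02 -5.22056998e-04  1.62843641e+01] [ 0.52322576  0.36016006 -1.13855424]
```

View pics/f.png

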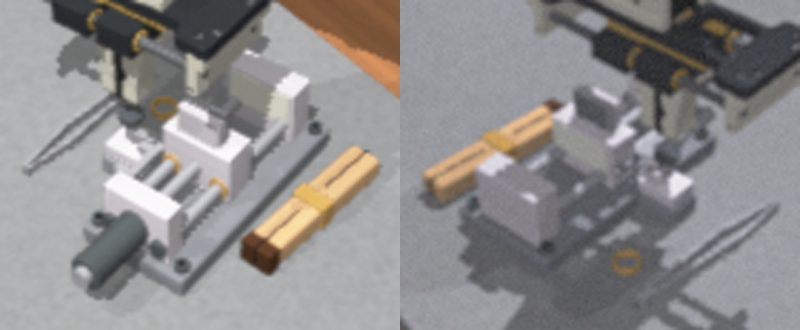

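Run:
```python
from h import *
# state now: wrist pose for the present; project finger tip and compare
r.capture('wrist')
print('catch now wrist',cut('catch_top','wrist'))
im=r.capture('wrist');cv2.imwrite('pics/g0.png',im)
for z in(.067,.076): print(hit('scene',(305.5,238.3),z),hit('side',(230+665/400*140-0,190+150/330*120),z))
for c in('scene','side'):
    k=r.get_calibration(c);E=np.linalg.inv(k['extrinsics'])
    for p in [(.5523,-.0064,.065),(.5513,-.0045,.076),(.5523,-.0064,.12)]:
        q=k['K']@(E@np.r_[p,1])[:3];print(c,p,(q[:2]/q[2]).round(1))
a=cv2.imread('pics/f0.png')[205:265,270:350];b=cv2.imread('pics/f1.png')[190:250,280:360]
cv2.imwrite('pics/g.png',np.hstack([cv2.resize(a,(400,300),interpolation=2),cv2.resize(b,(400,300),interpolation=2)]))
```

```text
catch now wrist [(0.73, [277, 260, 338, 280], [307.0, 270.9])]
[ 0.5492 -0.0113  0.067 ] [ 0.7958 -0.1596  0.067 ]
[ 0.5549 -0.003   0.076 ] [ 0.7871 -0.1662  0.076 ]
scene (0.5523, -0.0064, 0.065) [305.7 240.8]
scene (0.5513, -0.0045, 0.076) [306.5 237.2]
scene (0.5523, -0.0064, 0.12) [305.  220.9]
side (0.5523, -0.0064, 0.065) [323.9 247.6]
side (0.5513, -0.0045, 0.076) [323.  243.2]
side (0.5523, -0.0064, 0.12) [323.8 227. ]
```

View pics/g.png

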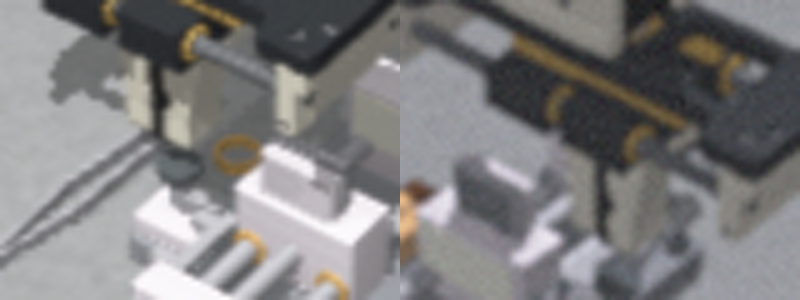

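Run:
```python
from h import *
im=cv2.imread('pics/g0.png');cv2.imwrite('pics/g2.png',cv2.resize(im[200:350,220:420],(800,600),interpolation=2))
k=r.get_calibration('wrist');E=np.linalg.inv(k['extrinsics']);K=k['K']
def pr(p):
    q=(E@np.r_[p,1])[:3];t=np.arctan2(np.hypot(*q[:2]),q[2]);return (K[:2,2]+K[0,0]*t*q[:2]/np.hypot(*q[:2])).round(1)
s=r.get_state();x,y,z=s['tcp_pos'];d=np.array([.96,.279])
for a in(0,.0095):
  for h in(0,.01,.02,.03): print(a,h,pr([x+a*d[0],y+a*d[1],z+h]))
print('btn',pr([.5513,-.0045,.076]),pr([.5513,-.0045,.067]),k['extrinsics'][:3,3])
```

```text
0 0 [317.6 272.3]
0 0.01 [317.6 279.5]
0 0.02 [317.6 287.3]
0 0.03 [317.6 295.9]
0.0095 0 [317.6 256.1]
0.0095 0.01 [317.6 262.6]
0.0095 0.02 [317.6 269.7]
0.0095 0.03 [317.6 277.6]
btn [313.5 281. ] [313.7 274.5] [0.62634742 0.01512176 0.25529858]
```

View pics/g2.png

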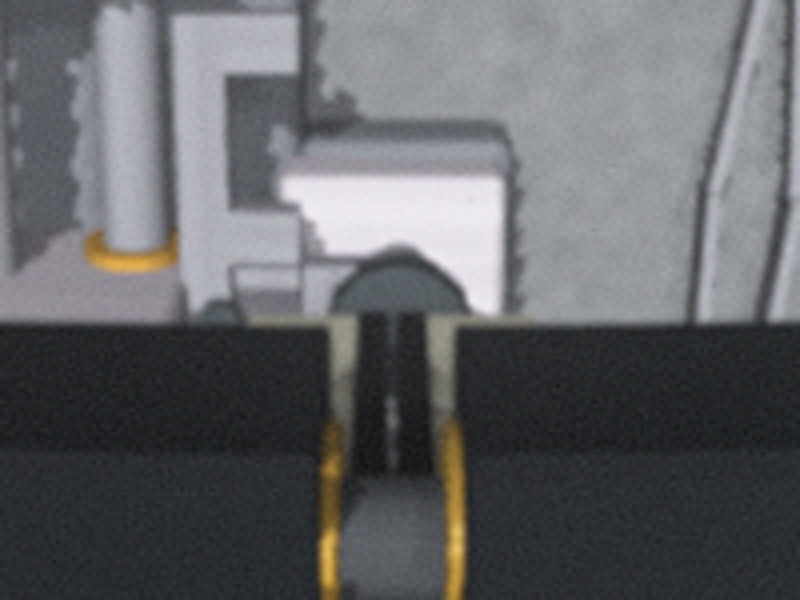

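Request:
servo_tool --targets '[{"dx": 0,"dy": 0,"dz": -0.1,"spin": 0,"grip": 0},{"dx": 0,"dy": 0,"dz": -0.3,"spin": 0,"grip": 0},{"dx": 0,"dy": 0,"dz": -0.5,"spin": 0,"grip": 0},{"dx": 0,"dy": 0,"dz": -0.7,"spin": 0,"grip": 0},{"dx": 0,"dy": 0,"dz": -0.8,"spin": 0,"grip": 0},{"dx": 0,"dy": 0,"dz": -0.8,"spin": 0,"grip": 0},{"dx": 0,"dy": 0,"dz": -0.8,"spin": 0,"grip": 0},{"dx": 0,"dy": 0,"dz": -0.8,"spin": 0,"grip": 0},{"dx": 0,"dy": 0,"dz": -0.8,"spin": 0,"grip": 0},{"dx": 0,"dy": 0,"dz": -0.8,"spin": 0,"grip": 0}]'

```text
time_s: 6.5
tcp_pos: [0.5524, -0.0064, 0.0571]
eef_rot: [-180.0, -0.0, 16.3]
contact_force: [-0.7, 0.6, -0.5]
gripper_width: 0.0005
```

Request:
servo_tool --targets '[{"dx": 0,"dy": 0,"dz": -0.1,"spin": 0,"grip": 0},{"dx": 0,"dy": 0,"dz": -0.2,"spin": 0,"grip": 0},{"dx": 0,"dy": 0,"dz": -0.3,"spin": 0,"grip": 0},{"dx": 0,"dy": 0,"dz": -0.4,"spin": 0,"grip": 0},{"dx": 0,"dy": 0,"dz": -0.5,"spin": 0,"grip": 0},{"dx": 0,"dy": 0,"dz": -0.5,"spin": 0,"grip": 0},{"dx": 0,"dy": 0,"dz": -0.5,"spin": 0,"grip": 0},{"dx": 0,"dy": 0,"dz": -0.5,"spin": 0,"grip": 0},{"dx": 0,"dy": 0,"dz": -0.5,"spin": 0,"grip": 0},{"dx": 0,"dy": 0,"dz": -0.5,"spin": 0,"grip": 0}]'

```text
time_s: 7.33
tcp_pos: [0.5524, -0.0064, 0.052]
eef_rot: [180.0, -0.0, 16.3]
contact_force: [0.4, -0.8, -0.4]
gripper_width: 0.0005
```

Run:
```python
from h import *
s=r.get_state();print(s['time_s'],s['tcp_pos'],s['contact_force'],s['moment'],s['joint_torque'].round(2))
a=snap('scene','h0.png');b=snap('side','h1.png')
a=a[205:265,270:350];b=b[200:260,280:360]
cv2.imwrite('pics/hh.png',np.hstack([cv2.resize(a,(400,300),interpolation=2),cv2.resize(b,(400,300),interpolation=2)]))
```

```text
7.3333 [ 0.55236114 -0.00639998  0.05203122] [ 0.42168464 -0.79006451 -0.35905366] [-0.02099684  0.001816   -0.01155504] [ -0.   -47.06  23.14   5.42   0.08   0.  ]
```

View pics/hh.png

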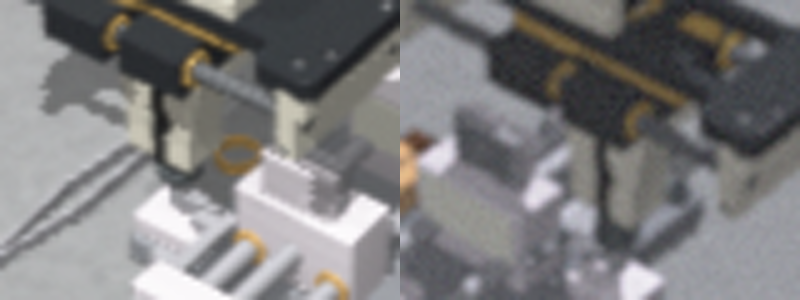

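Request:
servo_tool --targets '[{"dx": 0,"dy": 0,"dz": -0.1,"spin": 0,"grip": 0},{"dx": 0,"dy": 0,"dz": -0.2,"spin": 0,"grip": 0},{"dx": 0,"dy": 0,"dz": -0.3,"spin": 0,"grip": 0},{"dx": 0,"dy": 0,"dz": -0.4,"spin": 0,"grip": 0},{"dx": 0,"dy": 0,"dz": -0.4,"spin": 0,"grip": 0},{"dx": 0,"dy": 0,"dz": -0.4,"spin": 0,"grip": 0},{"dx": 0,"dy": 0,"dz": -0.4,"spin": 0,"grip": 0},{"dx": 0,"dy": 0,"dz": -0.4,"spin": 0,"grip": 0},{"dx": 0,"dy": 0,"dz": -0.4,"spin": 0,"grip": 0},{"dx": 0,"dy": 0,"dz": -0.4,"spin": 0,"grip": 0}]'

```text
time_s: 8.27
tcp_pos: [0.5524, -0.0064, 0.048]
eef_rot: [180.0, -0.0, 16.3]
contact_force: [0.6, 0.2, -0.2]
gripper_width: 0.0008
```

Request:
servo_tool --targets '[{"dx": 0,"dy": 0,"dz": -0.1,"spin": 0,"grip": 0},{"dx": 0,"dy": 0,"dz": -0.2,"spin": 0,"grip": 0},{"dx": 0,"dy": 0,"dz": -0.3,"spin": 0,"grip": 0},{"dx": 0,"dy": 0,"dz": -0.4,"spin": 0,"grip": 0},{"dx": 0,"dy": 0,"dz": -0.4,"spin": 0,"grip": 0},{"dx": 0,"dy": 0,"dz": -0.4,"spin": 0,"grip": 0},{"dx": 0,"dy": 0,"dz": -0.4,"spin": 0,"grip": 0},{"dx": 0,"dy": 0,"dz": -0.4,"spin": 0,"grip": 0},{"dx": 0,"dy": 0,"dz": -0.4,"spin": 0,"grip": 0},{"dx": 0,"dy": 0,"dz": -0.4,"spin": 0,"grip": 0}]'

```text
time_s: 9.1
tcp_pos: [0.5523, -0.0064, 0.044]
eef_rot: [-180.0, -0.0, 16.3]
contact_force: [0.5, -0.4, 0.3]
gripper_width: 0.0005
```

Run:
```python
from h import *
s=r.get_state();print(s['contact_force'],s['joint_torque'].round(2))
a=snap('scene','i0.png');print(cut('catch_top','scene'),cut('thumb_lug','scene'));b=snap('side','i1.png');print(cut('catch_top','side'),cut('thumb_lug','side'))
w=snap('wrist','i2.png');print(cut('catch_top','wrist'))
for f in('a','f0','h0','i0'):
    g=cv2.cvtColor(cv2.imread(f'pics/{f}.png'),6);print(f);print(g[226:252,305:308].mean(1).astype(int))
for f in('b','f1','h1','i1'):
    g=cv2.cvtColor(cv2.imread(f'pics/{f}.png'),6);print(f);print(g[230:262,322:325].mean(1).astype(int))
```

```text
[ 0.52053215 -0.35599651  0.33268969] [  0.   -47.48  22.76   5.33   0.08  -0.  ]
[] []
[(0.57, [317, 245, 326, 252], [319.9, 249.5]), (0.31, [163, 180, 223, 195], [192.4, 186.9])] [(0.68, [290, 220, 302, 237], [297.9, 229.7])]
[(0.7, [398, 175, 433, 281], [418.8, 231.9]), (0.43, [277, 270, 326, 305], [316.6, 286.4])]
a
[128 121 130 128 110 113 130 146 131 102  99  99  99  97  87  74  86 122
 146 137 144 178 229 233 237 238]
f0
[175 181 178 180 183 187 186 169 114  68  67  97 106 107  95  80  94 135
 161 152 158 194 241 244 246 247]
h0
[121 124 123 126 142 175 182 180 185 189 188 184 153  92  83  77  94 136
 161 152 159 195 241 244 247 248]
i0
[ 44  70 112 121 124 124 127 145 165 182 181 188 189 190 183 144 105 129
 156 149 159 195 241 244 247 248]
b
[123 119 115 109 108 124 146 162 160 139 110  91  91  96  96  97  97  94
  84  71  81  94  97 108 129 143 149 155 156 152 150 145]
f1
[117 112 123 130 133 134 129 128 127 126 119 103  98 103  99  90  81  69
  66  73  88 104 105 118 140 160 162 170 172 167 166 159]
h1
[113 133 133 126 124 115 112 120 127 131 129 130 130 120 104  77  66  66
  67  72  87 102 109 116 140 161 165 170 172 167 166 158]
i1
[ 50  45  65 101 124 133 127 124 117 110 117 127 130 130 131 127 121 100
  78  70  89 102 107 115 141 160 160 167 170 166 152 149]
```

Request:
servo_tool --targets '[{"dx": 0,"dy": 0,"dz": 0.7,"spin": -0.05,"grip": 0},{"dx": 0,"dy": 0,"dz": 1.5,"spin": -0.17,"grip": 0},{"dx": 0,"dy": 0,"dz": 2,"spin": -0.29,"grip": 0},{"dx": 0,"dy": 0,"dz": 2,"spin": -0.41,"grip": 0},{"dx": 0,"dy": 0,"dz": 2,"spin": -0.53,"grip": 0},{"dx": 0,"dy": 0,"dz": 2,"spin": -0.65,"grip": 0},{"dx": 0,"dy": 0,"dz": 2,"spin": -0.77,"grip": 0},{"dx": 0,"dy": 0,"dz": 2,"spin": -0.89,"grip": 0},{"dx": 0,"dy": 0,"dz": 2,"spin": -1.01,"grip": 0},{"dx": 0,"dy": 0,"dz": 2,"spin": -1.13,"grip": 0}]'

```text
time_s: 10.33
tcp_pos: [0.5523, -0.0064, 0.064]
eef_rot: [-180.0, -0.0, -48.8]
contact_force: [-0.2, 0.6, 0.4]
gripper_width: 0.0004
```

Request:
servo_tool --targets '[{"dx": 0,"dy": 0,"dz": 0,"spin": -0.12,"grip": 0},{"dx": 0,"dy": 0,"dz": 0,"spin": -0.24,"grip": 0},{"dx": 0,"dy": 0,"dz": 0,"spin": -0.35,"grip": 0},{"dx": 0,"dy": 0,"dz": 0,"spin": -0.44,"grip": 0},{"dx": 0,"dy": 0,"dz": -0.5,"spin": -0.44,"grip": 0},{"dx": 0,"dy": 0,"dz": -1,"spin": -0.44,"grip": 0},{"dx": 0,"dy": 0,"dz": -1.4,"spin": -0.44,"grip": 0},{"dx": 0,"dy": 0,"dz": -1.7,"spin": -0.44,"grip": 0},{"dx": 0,"dy": 0,"dz": -1.9,"spin": -0.44,"grip": 0},{"dx": 0,"dy": 0,"dz": -1.9,"spin": -0.44,"grip": 0}]'

```text
time_s: 11.17
tcp_pos: [0.5519, -0.0065, 0.0442]
eef_rot: [179.9, 0.0, -73.6]
contact_force: [-0.5, -0.5, 0.2]
gripper_width: 0.0005
```

Run:
```python
from h import *
s=r.get_state();print(s['time_s'],s['tcp_pos'],s['eef_rot'],s['contact_force'])
a=snap('scene','j0.png');b=snap('side','j1.png');c=snap('wrist','j2.png')
cv2.imwrite('pics/j.png',np.vstack([np.hstack([cv2.resize(a[205:265,270:350],(400,300),interpolation=2),cv2.resize(b[205:265,280:360],(400,300),interpolation=2)]),cv2.resize(c[200:350,120:520],(800,300),interpolation=2)]))
```

```text
11.1667 [ 0.55187795 -0.00652184  0.04423838] [ 1.79931963e+02  7.79733966e-04 -7.36245121e+01] [-0.47166466 -0.52940976  0.20300438]
```

View pics/j.png

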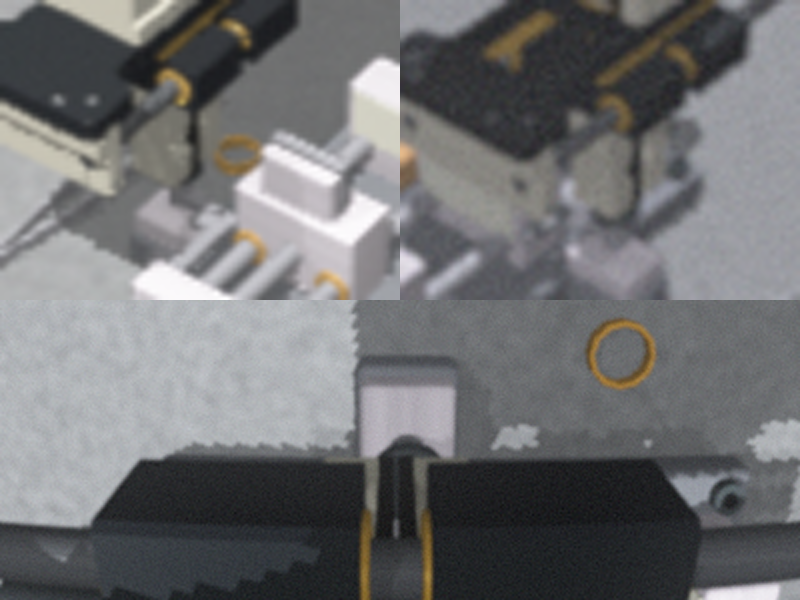

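Request:
servo_tool --targets '[{"dx": 0,"dy": 0,"dz": -0.1,"spin": 0,"grip": 0},{"dx": 0,"dy": 0,"dz": -0.2,"spin": 0,"grip": 0},{"dx": 0,"dy": 0,"dz": -0.3,"spin": 0,"grip": 0},{"dx": 0,"dy": 0,"dz": -0.4,"spin": 0,"grip": 0},{"dx": 0,"dy": 0,"dz": -0.5,"spin": 0,"grip": 0},{"dx": 0,"dy": 0,"dz": -0.5,"spin": 0,"grip": 0},{"dx": 0,"dy": 0,"dz": -0.5,"spin": 0,"grip": 0},{"dx": 0,"dy": 0,"dz": -0.5,"spin": 0,"grip": 0},{"dx": 0,"dy": 0,"dz": -0.5,"spin": 0,"grip": 0},{"dx": 0,"dy": 0,"dz": -0.5,"spin": 0,"grip": 0}]'

```text
time_s: 12.15
tcp_pos: [0.5526, -0.0063, 0.0401]
eef_rot: [-180.0, -0.0, -73.7]
contact_force: [1.6, 0.5, 2.4]
gripper_width: 0.0003
```

Request:
servo_tool --targets '[{"dx": 0,"dy": 0,"dz": -0.2,"spin": 0,"grip": 0},{"dx": 0,"dy": 0,"dz": -0.4,"spin": 0,"grip": 0},{"dx": 0,"dy": 0,"dz": -0.6,"spin": 0,"grip": 0},{"dx": 0,"dy": 0,"dz": -0.8,"spin": 0,"grip": 0},{"dx": 0,"dy": 0,"dz": -0.9,"spin": 0,"grip": 0},{"dx": 0,"dy": 0,"dz": -1,"spin": 0,"grip": 0},{"dx": 0,"dy": 0,"dz": -1,"spin": 0,"grip": 0},{"dx": 0,"dy": 0,"dz": -1,"spin": 0,"grip": 0},{"dx": 0,"dy": 0,"dz": -1,"spin": 0,"grip": 0},{"dx": 0,"dy": 0,"dz": -1,"spin": 0,"grip": 0}]'

```text
time_s: 12.98
tcp_pos: [0.5537, -0.0067, 0.0332]
eef_rot: [-179.8, -0.1, -73.6]
contact_force: [-6.2, -0.0, 31.8]
gripper_width: 0.0004
```

Run:
```python
from h import *
s=r.get_state();print(s['time_s'],s['tcp_pos'],s['contact_force'])
snap('side','k1.png');print(cut('thumb_lug','side'),cut('lug_rib','side'))
snap('scene','k0.png');print(cut('thumb_lug','scene'),cut('lug_rib','scene'))
def pr(c,p):
    k=r.get_calibration(c);q=k['K']@(np.linalg.inv(k['extrinsics'])@np.r_[p,1])[:3];return (q[:2]/q[2]).round(1)
t=np.exp(1j*np.radians(16.2));o=.5134+.047j
for j in(0,.024,.052):
    w=o+t*(-.037+j); print(j,[pr(c,[w.real,w.imag,.106]) for c in('scene','side')])
```

```text
12.9833 [ 0.5537206  -0.00667191  0.03323652] [-6.20409531 -0.03928753 31.79618383]
[(0.6, [271, 232, 285, 250], [280.2, 242.3]), (0.52, [239, 233, 279, 261], [254.4, 248.7])] [(0.64, [161, 178, 222, 196], [191.1, 186.9])]
[] [(0.61, [336, 217, 349, 236], [344.4, 227.7])]
0 [array([346.4, 222.4]), array([281.2, 234. ])]
0.024 [array([339.7, 228.5]), array([289.4, 228.3])]
0.052 [array([331.7, 235.8]), array([298.7, 221.7])]
```

Request:
servo_tool --targets '[{"dx": 0,"dy": 0,"dz": 1,"spin": 0,"grip": 0},{"dx": 0,"dy": 0,"dz": 2.5,"spin": 0,"grip": 0},{"dx": 0,"dy": 0,"dz": 5,"spin": 0.1,"grip": 0},{"dx": 0,"dy": 0,"dz": 7.5,"spin": 0.22,"grip": 0},{"dx": -1,"dy": 0.3,"dz": 7.5,"spin": 0.34,"grip": 0},{"dx": -3,"dy": 1,"dz": 7.5,"spin": 0.46,"grip": 0},{"dx": -5,"dy": 1.7,"dz": 7.5,"spin": 0.58,"grip": 0},{"dx": -7,"dy": 2.4,"dz": 7.5,"spin": 0.7,"grip": 0},{"dx": -9,"dy": 3.1,"dz": 7.5,"spin": 0.82,"grip": 0},{"dx": -10,"dy": 3.6,"dz": 7.5,"spin": 0.94,"grip": 0}]'

```text
time_s: 14.12
tcp_pos: [0.4492, 0.0293, 0.104]
eef_rot: [179.9, 0.1, -19.5]
contact_force: [0.8, 1.0, -0.1]
gripper_width: 0.0007
```

Request:
servo_tool --targets '[{"dx": 0,"dy": 0,"dz": 0,"spin": 0.12,"grip": 0},{"dx": 0,"dy": 0,"dz": 0,"spin": 0.24,"grip": 0},{"dx": 0,"dy": 0,"dz": 0,"spin": 0.36,"grip": 0},{"dx": 0,"dy": 0,"dz": 0,"spin": 0.48,"grip": 0},{"dx": 0,"dy": 0,"dz": 0,"spin": 0.59,"grip": 0},{"dx": 0,"dy": 0,"dz": 0,"spin": 0.63,"grip": 0},{"dx": 0,"dy": 0,"dz": 0,"spin": 0.63,"grip": 0},{"dx": 0,"dy": 0,"dz": 0,"spin": 0.63,"grip": 0},{"dx": 0,"dy": 0,"dz": 0,"spin": 0.63,"grip": 0},{"dx": 0,"dy": 0,"dz": 0,"spin": 0.63,"grip": 0}]'

```text
time_s: 14.95
tcp_pos: [0.4521, 0.0295, 0.1047]
eef_rot: [180.0, 0.0, 16.2]
contact_force: [-0.7, -0.6, -0.2]
gripper_width: 0.0004
```

Run:
```python
from h import *
s=r.get_state();print(s['time_s'],s['tcp_pos'],s['eef_rot'],s['contact_force'])
c=snap('wrist','l2.png');print(cut('lug_face','wrist'),cut('thumb_lug','wrist'),cut('catch_top','wrist'))
a=snap('scene','l0.png');print(cut('lug_rib','scene'),cut('catch_top','scene'));b=snap('side','l1.png');print(cut('thumb_lug','side'),cut('catch_top','side'))
cv2.imwrite('pics/l.png',np.vstack([np.hstack([cv2.resize(a[195:270,290:390],(400,300),interpolation=2),cv2.resize(b[205:280,250:350],(400,300),interpolation=2)]),cv2.resize(c[200:350,120:520],(800,300),interpolation=2)]))
```

```text
14.95 [0.45206641 0.02950595 0.1047445 ] [1.79999020e+02 2.98768498e-02 1.62074744e+01] [-0.65530194 -0.61642245 -0.20804543]
[(0.93, [270, 32, 397, 248], [331.1, 184.0])] [(0.88, [290, 229, 358, 239], [323.0, 233.5]), (0.74, [289, 204, 353, 226], [322.3, 216.7])] [(0.76, [376, 101, 440, 139], [413.0, 120.7]), (0.6, [198, 85, 246, 263], [220.4, 172.0])]
[] [(0.65, [300, 235, 314, 253], [307.6, 242.0])]
[(0.52, [275, 230, 287, 249], [280.6, 242.3]), (0.35, [162, 181, 219, 194], [189.7, 187.1])] [(0.68, [314, 244, 327, 257], [321.1, 248.4])]
```

View pics/l.png

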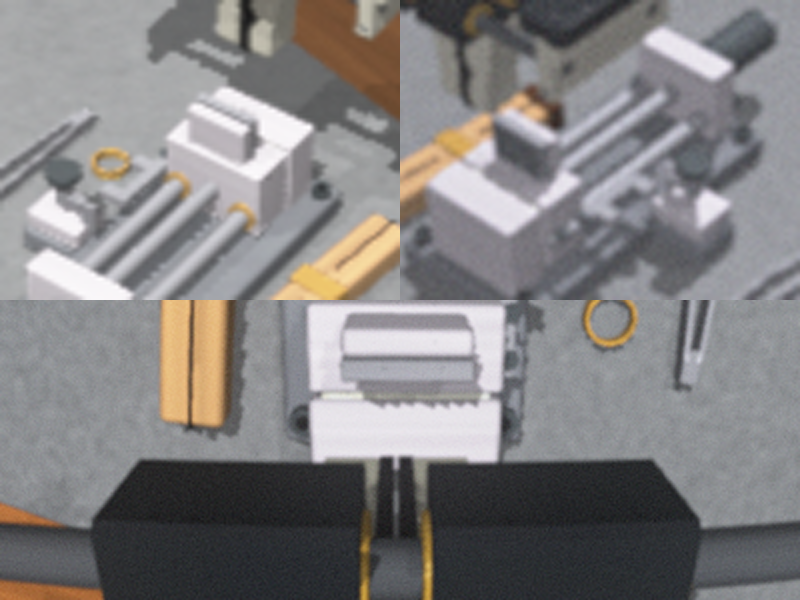

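Request:
servo_tool --targets '[{"dx": 0,"dy": 0,"dz": -1,"spin": 0,"grip": 0},{"dx": 0,"dy": 0,"dz": -2,"spin": 0,"grip": 0},{"dx": 0,"dy": 0,"dz": -3,"spin": 0,"grip": 0},{"dx": 0,"dy": 0,"dz": -4,"spin": 0,"grip": 0},{"dx": 0,"dy": 0,"dz": -4.6,"spin": 0,"grip": 0},{"dx": 0,"dy": 0,"dz": -5,"spin": 0,"grip": 0},{"dx": 0,"dy": 0,"dz": -5,"spin": 0,"grip": 0},{"dx": 0,"dy": 0,"dz": -5,"spin": 0,"grip": 0},{"dx": 0,"dy": 0,"dz": -5,"spin": 0,"grip": 0},{"dx": 0,"dy": 0,"dz": -5,"spin": 0,"grip": 0}]'

```text
time_s: 16.28
tcp_pos: [0.4527, 0.0298, 0.0554]
eef_rot: [-180.0, -0.1, 16.3]
contact_force: [-0.8, 0.9, 0.8]
gripper_width: 0.0005
```

Request:
servo_tool --targets '[{"dx": 0.1,"dy": 0.03,"dz": 0,"spin": 0,"grip": 0},{"dx": 0.2,"dy": 0.06,"dz": 0,"spin": 0,"grip": 0},{"dx": 0.3,"dy": 0.09,"dz": 0,"spin": 0,"grip": 0},{"dx": 0.4,"dy": 0.12,"dz": 0,"spin": 0,"grip": 0},{"dx": 0.5,"dy": 0.15,"dz": 0,"spin": 0,"grip": 0},{"dx": 0.6,"dy": 0.18,"dz": 0,"spin": 0,"grip": 0},{"dx": 0.7,"dy": 0.2,"dz": 0,"spin": 0,"grip": 0},{"dx": 0.8,"dy": 0.23,"dz": 0,"spin": 0,"grip": 0},{"dx": 0.8,"dy": 0.23,"dz": 0,"spin": 0,"grip": 0},{"dx": 0.8,"dy": 0.23,"dz": 0,"spin": 0,"grip": 0}]'

```text
time_s: 17.12
tcp_pos: [0.4594, 0.0315, 0.0546]
eef_rot: [180.0, 0.1, 16.3]
contact_force: [-4.8, -0.4, 1.6]
gripper_width: 0.0003
```

Request:
servo_tool --targets '[{"dx": 0.2,"dy": 0.06,"dz": 0,"spin": 0,"grip": 0},{"dx": 0.4,"dy": 0.12,"dz": 0,"spin": 0,"grip": 0},{"dx": 0.6,"dy": 0.17,"dz": 0,"spin": 0,"grip": 0},{"dx": 0.8,"dy": 0.23,"dz": 0,"spin": 0,"grip": 0},{"dx": 1,"dy": 0.29,"dz": 0,"spin": 0,"grip": 0},{"dx": 1.2,"dy": 0.35,"dz": 0,"spin": 0,"grip": 0},{"dx": 1.4,"dy": 0.41,"dz": 0,"spin": 0,"grip": 0},{"dx": 1.5,"dy": 0.44,"dz": 0,"spin": 0,"grip": 0},{"dx": 1.5,"dy": 0.44,"dz": 0,"spin": 0,"grip": 0},{"dx": 1.5,"dy": 0.44,"dz": 0,"spin": 0,"grip": 0}]'

```text
time_s: 17.95
tcp_pos: [0.4741, 0.0356, 0.0545]
eef_rot: [180.0, 0.1, 16.3]
contact_force: [-5.6, -1.8, 1.5]
gripper_width: 0.0003
```

```bash
cat >> h.py <<'E'
def lug():
    s=r.get_state();p=s['tcp_pos'];print(s['time_s'],p.round(4),s['contact_force'].round(1),'s=',round((p[0]-.5134)*.9603+(p[1]-.047)*.279,4))
    r.capture('side')
    for n in('thumb_lug','lug_rib'): print(n,cut(n,'side'))
    r.capture('scene')
    for n in('thumb_lug','lug_rib'): print(n,cut(n,'scene'))
E
python3 -c "
from h import *
lug()"
```

```text
17.95 [0.4741 0.0356 0.0545] [-5.6 -1.8  1.5] s= -0.0409
thumb_lug [(0.56, [238, 237, 272, 263], [253.5, 249.9]), (0.38, [291, 238, 292, 246], [291.2, 242.9])]
lug_rib []
thumb_lug [(0.64, [312, 223, 360, 265], [337.9, 242.1])]
lug_rib [(0.6, [331, 222, 348, 240], [340.2, 232.4])]
```

Request:
servo_tool --targets '[{"dx": 0.15,"dy": 0.04,"dz": 0,"spin": 0,"grip": 0},{"dx": 0.3,"dy": 0.09,"dz": 0,"spin": 0,"grip": 0},{"dx": 0.5,"dy": 0.15,"dz": 0,"spin": 0,"grip": 0},{"dx": 0.7,"dy": 0.2,"dz": 0,"spin": 0,"grip": 0},{"dx": 0.9,"dy": 0.26,"dz": 0,"spin": 0,"grip": 0},{"dx": 1.05,"dy": 0.31,"dz": 0,"spin": 0,"grip": 0},{"dx": 1.2,"dy": 0.35,"dz": 0,"spin": 0,"grip": 0},{"dx": 1.35,"dy": 0.39,"dz": 0,"spin": 0,"grip": 0},{"dx": 1.35,"dy": 0.39,"dz": 0,"spin": 0,"grip": 0},{"dx": 1.35,"dy": 0.39,"dz": 0,"spin": 0,"grip": 0}]'

```text
time_s: 19.08
tcp_pos: [0.4875, 0.0394, 0.0545]
eef_rot: [180.0, 0.1, 16.3]
contact_force: [-5.8, -1.9, 2.4]
gripper_width: 0.0006
```

```bash
python3 -c "
from h import *
lug()"
```

```text
19.0833 [0.4875 0.0394 0.0545] [-5.8 -1.9  2.4] s= -0.0269
thumb_lug [(0.48, [293, 230, 299, 242], [295.8, 238.1])]
lug_rib [(0.22, [292, 229, 299, 243], [295.4, 238.2])]
thumb_lug [(0.68, [298, 233, 313, 249], [306.8, 241.0]), (0.42, [331, 227, 350, 243], [339.3, 231.2])]
lug_rib [(0.62, [330, 227, 342, 245], [336.6, 236.1])]
```

Request:
servo_tool --targets '[{"dx": -0.2,"dy": -0.06,"dz": 0,"spin": 0,"grip": 0},{"dx": -0.4,"dy": -0.12,"dz": 0,"spin": 0,"grip": 0},{"dx": -0.6,"dy": -0.17,"dz": 0,"spin": 0,"grip": 0},{"dx": -0.8,"dy": -0.23,"dz": 0,"spin": 0,"grip": 0},{"dx": -1.1,"dy": -0.32,"dz": 0,"spin": 0,"grip": 0},{"dx": -1.5,"dy": -0.44,"dz": 0,"spin": 0,"grip": 0},{"dx": -2,"dy": -0.58,"dz": 0,"spin": 0,"grip": 0},{"dx": -2.4,"dy": -0.7,"dz": 0,"spin": 0,"grip": 0},{"dx": -2.4,"dy": -0.7,"dz": 0,"spin": 0,"grip": 0},{"dx": -2.4,"dy": -0.7,"dz": 0,"spin": 0,"grip": 0}]'

```text
time_s: 20.22
tcp_pos: [0.4648, 0.0333, 0.0552]
eef_rot: [-180.0, -0.0, 16.3]
contact_force: [-0.0, 0.4, 0.3]
gripper_width: 0.0003
```

Request:
servo_tool --targets '[{"dx": 0,"dy": 0,"dz": 1,"spin": 0,"grip": 0},{"dx": 0,"dy": 0,"dz": 2.5,"spin": 0,"grip": 0},{"dx": 0,"dy": 0,"dz": 5,"spin": 0,"grip": 0},{"dx": 0,"dy": 0,"dz": 8,"spin": 0,"grip": 0},{"dx": 0,"dy": 0,"dz": 11,"spin": 0,"grip": 0},{"dx": 0,"dy": 0,"dz": 14,"spin": 0,"grip": 0},{"dx": 0,"dy": 0,"dz": 16,"spin": 0,"grip": 0},{"dx": 0,"dy": 0,"dz": 17,"spin": 0,"grip": 0},{"dx": 0,"dy": 0,"dz": 17,"spin": 0,"grip": 0},{"dx": 0,"dy": 0,"dz": 17,"spin": 0,"grip": 0}]'

```text
time_s: 21.05
tcp_pos: [0.4646, 0.0333, 0.2244]
eef_rot: [-180.0, -0.0, 16.3]
contact_force: [-1.2, 0.0, 0.8]
gripper_width: 0.0001
```

```bash
python3 -c "
from h import *
lug()
c=snap('wrist','z.png')
for n in('thumb_lug','lug_rib','catch_top'):
  q=cut(n,'wrist');print(n,q)
  for e in q: print(hit('wrist',e[2],.106))
for n in('band_ring_mid','tweezers_mid','ring_clamp_mid'): print(n,[cut(n,'wrist')])
"
```

```text
21.05 [0.4646 0.0333 0.2244] [-1.2  0.   0.8] s= -0.0506
thumb_lug [(0.54, [297, 232, 297, 242], [296.9, 237.6])]
lug_rib [(0.43, [287, 227, 299, 243], [294.4, 234.7])]
thumb_lug [(0.69, [309, 224, 358, 267], [336.2, 244.1])]
lug_rib [(0.53, [330, 223, 344, 241], [337.3, 233.7])]
thumb_lug [(0.69, [300, 174, 345, 187], [321.8, 181.6])]
[0.4975 0.0391 0.106 ]
lug_rib [(0.83, [297, 165, 345, 178], [321.5, 172.2])]
[0.5051 0.0416 0.106 ]
catch_top [(0.67, [360, 122, 398, 148], [379.5, 136.6]), (0.61, [286, 79, 372, 195], [327.2, 159.3])]
[0.548 0.004 0.106]
[0.5169 0.0401 0.106 ]
band_ring_mid [[(0.51, [386, 184, 401, 207], [392.2, 193.4])]]
tweezers_mid [[(0.91, [417, 88, 439, 222], [429.4, 157.6])]]
ring_clamp_mid [[(0.98, [232, 111, 269, 236], [249.2, 171.2])]]
```

```bash
python3 -c "
from h import *
print(r.close_job())"
```

```text
the job is handed in; nothing more can be done
None
```

The vise is latched half open, and I handed the job in at about 21 s of the 45 s allowed. I pressed the catch button with closed fingertips until the jaw had run fully shut. I then let the button up, pushed the jaw open by the lug face to about 0.030 m, and backed off so it sprang back to the middle notch.

**Final checks**
- **Jaw:** the wrist camera puts it at about 0.0235 m, and the scene camera at 0.024–0.025 m. Both fit the 0.024 m notch.
- **Arm:** the fingers are raised clear of the vise, with no contact force beyond the noise.
- **Loose items:** the networks still found the ring clamp, band ring and tweezers beside the vise. I did not measure their positions against the start, and I did not check the pliers, spanner, file and handpiece again. The arm met no force except on the button and the lug.

**What disagreed**
- **Fingertip height:** the fingertips sat about 34 mm higher than the reported tool point. The first descents therefore stopped above the button without touching it, and I found contact by lowering in small steps while watching the force.
- **Extra turn:** I turned the gripper 90° before the press that worked, to keep its body clear of the lug.
- **Press force:** the button bottomed with about 32 N through the fingertips. The force limits (40 N on the arm or gripper body, 120 N at the wrist) were not passed.

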